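Release the station key that was left latched

TASK

One of the four identical keys on the white bench controller was left latched down; it stands only slightly lower than the others, and feels firm instead of springy under a light tap. Feel for it with the fingertips, press that key all the way in and let go so that it springs up level with the others. Light taps on the other keys are fine, but do not press any of them right in, and leave the vial, bottle and beaker nearby where they stand; nothing is to be grasped.

Things in the scene. Friction and masses are not known exactly. Their poses are not given: they have to be found in the camera images.
- controller: white bench controller box, 110 x 250 x 45 mm (x, y, z), fixed; origin at the centre of its underside, x away from the robot, y to the left along its row of four identical grey keys, z up. Sprung keys: a key that is up tops out 57 mm above the worktop, yields from about 1.5 N, then 0.5 N per mm, and bottoms 9 mm down at about 7 N. Light taps (under 4 N, under 5 mm deep) do no harm.
- place_1 (a point): key place 1, leftmost seen from the robot (+y end): fixed point at the centre of the top face a key has when it is up, 57 mm above the worktop, whether or not this key is latched. The key is 37 mm wide (controller y) and 42 mm deep (controller x); neighbours stand 50 mm apart. Axes as the controller's.
- place_2 (a point): key place 2, second from the left: fixed point at the centre of the top face a key has when it is up, 57 mm above the worktop, whether or not this key is latched. The key is 37 mm wide (controller y) and 42 mm deep (controller x); neighbours stand 50 mm apart. Axes as the controller's.
- place_3 (a point): key place 3, third from the left: fixed point at the centre of the top face a key has when it is up, 57 mm above the worktop, whether or not this key is latched. The key is 37 mm wide (controller y) and 42 mm deep (controller x); neighbours stand 50 mm apart. Axes as the controller's.
- place_4 (a point): key place 4, rightmost (-y end): fixed point at the centre of the top face a key has when it is up, 57 mm above the worktop, whether or not this key is latched. The key is 37 mm wide (controller y) and 42 mm deep (controller x); neighbours stand 50 mm apart. Axes as the controller's.
- catch_a (a joint): hidden catch under the one latched key (it does not tell which key): 0 m = key held 4 mm low (top 53 mm above the worktop), not yielding below about 3.3 N. Pressing that key over 7.5 mm below the up level (about 6 N; best to its stop at 9 mm, 9 N) slides the catch aside for good; over 0.0025 m = free, the key springs up when let go
- catch_b (a joint): hidden sliding catch inside the box, under one of the three unlatched keys (it does not tell which): 0 m at rest; it is pushed aside (over 0.0015 m, and stays so) when that key is wrongly pressed in more than about 6.5 mm (over 5 N)
- catch_c (a joint): hidden sliding catch inside the box, under one of the three unlatched keys (it does not tell which): 0 m at rest; it is pushed aside (over 0.0015 m, and stays so) when that key is wrongly pressed in more than about 6.5 mm (over 5 N)
- catch_d (a joint): hidden sliding catch inside the box, under one of the three unlatched keys (it does not tell which): 0 m at rest; it is pushed aside (over 0.0015 m, and stays so) when that key is wrongly pressed in more than about 6.5 mm (over 5 N)
- vial: amber glass vial with black cap, 24 mm diameter, 72 mm tall, standing beside the left end of the controller; origin at the centre of its underside, z up. A bystander: leave it alone.
- media_bottle: clear bottle with blue screw cap, 56 mm diameter, 104 mm tall, standing beside the right end of the controller; origin at the centre of its underside, z up. A bystander: leave it alone.
- beaker: clear beaker, 53 mm diameter, 70 mm tall, standing beyond the left end of the controller; origin at the centre of its underside, z up. A bystander: leave it alone.

How it is judged:
By the outcome, as a careful person would: the job done as asked, in the order asked, and still so for the second after the job is handed in, with the robot touching nothing.
It also fails if it takes over 58 s, if anything falls off the work surface, if the arm or the gripper's body presses on something with over 40 N, if the wrist force passes 120 N, or if a joint passes its speed limit or range.

ROBOT

A 7-joint arm with a two-finger parallel gripper is mounted at the origin on a cart in front of the work surface, level with it; the furniture and walls round the work are solid. World frame = base frame: x ahead of the robot, y to its left, z up, the work surface at z = 0. Lengths are in m, angles in rad, forces in N, time in s.
With the tool pointing down it reaches from about 0.4 to 0.875 m from the base axis. Payload 6.5 kg.
Tool frame: the origin (TCP) lies at the very end of the fingers, on their centre line; the grasp point (between the pads) lies env.grasp_offset behind it (env.grasp_offset is the distance from the TCP to the grasp point, in m); z points along the fingers, y is the direction in which the jaws open and shut (so a half turn about z gives the same grasp; the last joint's range is limited). The gripper opens to 85 mm and grips with 20 to 120 N. Pads are 22 mm wide; open, the fingers measure 114 mm over their backs; the gripper's body (76 mm by 85 mm) begins 54 mm behind the grasp point. The pads swing forward as they close: fully open they stand 13 mm farther back than shut.
Start: joints at [-1.391, 0.536, -0.004, 1.538, 0.003, 1.067, -0.071], TCP at [0.158, 0.63, 0.231] pointing down, gripper open.
Joint ranges: [-2.7, 2.7], [-0.37, 2.16], [-1.27, 1.26], [0.24, 2.4], [-1.31, 4.45], [0.19, 1.91], [-2.76, 2.76]. Speed limits (rad/s): [2.39, 2.39, 3.14, 3.14, 3.14, 3.14, 3.14].

INTERFACE

Orientations are given as [roll, pitch, yaw] about the fixed x, y, z axes, in that order (R = Rz(yaw) Ry(pitch) Rx(roll)).
In Python, from bench import env gives the robot as it stands. The module is installed in compiled form; this text tells all that it offers.
- The arm moves only by the tool send_rows, never from a script. Its argument "series" is text: rows parted by semicolons, each of 7 numbers parted by spaces: the shift along the tool's x, y, z in cm, then the turn, a rotation vector about the tool's x, y, z in degrees, then the gripper command: -1 is fully open, 1 is shut, values between are in proportion. A call has 1 to 10 rows; each row is the pose to reach, as a shift and turn from the pose measured when the call began, along the tool's axes at that moment; what a row does not reach only later rows make up. A row lasts 1/10 s, in which the tool goes at most 50 mm and 8.59 degrees, less where a joint would pass 70% of its speed; a pose out of reach is approached as far as the arm can. A call with a gripper value outside its range is refused whole. The fingers move at their own pace and stop on an object; "squeeze" is the grip in N (left out, the last holds). Time passes only in rows, so rows that repeat a pose let the fingers close. It gives the time, the measured TCP pose, the force and the opening at its end, in the units of the state.
- env.observe(): the state, without advancing time (a new reading comes with each control period).
- env.grab_frame(name): name is "scene" or "top" or "wrist"; returns a dict with "pixels" (384x512x3 uint8, red, green, blue), "mtx" (3x3 intrinsics, pixels), "R" (3x3) and "t" (3): a world point X has camera coordinates R X + t; the wrist camera has in their place "mount" (4x4, takes a point from camera to tool coordinates, whose origin is the TCP and whose axes are the flange's). Camera axes: x right, y down, z forward; pixel columns grow to the right and rows downward; lengths in m; the calibration is good to about 2 mm. A picture is of the moment at which its call begins: read the wrist's pose just before it. There is no depth.
- env.job_done(): hands the job in, once; it reports no verdict.
The state is a dict: "time_s": time; "joint_pos": joint angles; "qd": joint speeds; "joint_torque": joint torques, N m; "tool_pos": TCP position; "eef_rot": TCP orientation; "contact_force": force on the tool from outside, world axes, zero at the start; "moment": the same for the moment, N m; "gripper_width": opening from 0.0 (shut) to 1.0 (fully open).
Only numpy, scipy, OpenCV 4.12 (cv2) and the standard library are available. Lean on these libraries where they do the work, as an engineer would, in place of code of your own. Each camera call takes 0.05 s, during which the arm holds its last target.

## Working session

There is one attempt and no reset: what is moved stays moved. The work goes in short steps, Python scripts to look and compute and a tool call to move; the robot and the scene stay as the last step left them, time stands still between calls to the robot, and variables do not carry over. Pictures are saved under pics/ and viewed, and the job is handed in when it is done.

Besides the shell and the picture viewer there is one more tool, called after "Emit:" as a command line: name --argument value ..., lists and objects as JSON in quotes. send_rows: Moves the arm, as the interface text tells. Its arguments: {"type":"object","properties":{"series":{"type":"string"},"squeeze":{"type":"number"}},"required":["series"]}

```bash
mkdir -p pics
python3 - <<'E'
from bench import env
import cv2,numpy as np
s=env.observe()
for k,v in s.items(): print(k,np.round(v,4))
print(env.grasp_offset)
for n in("scene","top"):
    f=env.grab_frame(n); cv2.imwrite(f"pics/{n}0.png",f["pixels"][:,:,::-1])
    np.savez(f"{n}0.npz",**{k:f[k] for k in("pixels","mtx","R","t")})
    print(n,f["mtx"],f["R"],f["t"])
E
```

```text
time_s 0.0
joint_pos [-1.3912  0.5372 -0.0044  1.5389  0.0026  1.0673 -0.0712]
qd [-0.0007 -0.0027 -0.0005  0.0011 -0.0003  0.0006  0.0006]
joint_torque [ 5.00000e-04 -5.83386e+01  1.04880e+00 -2.59112e+01  1.23000e-02
  9.50000e-03  0.00000e+00]
tool_pos [0.158  0.6298 0.2304]
eef_rot [-3.1398e+00  1.0000e-04  2.8959e+00]
contact_force [-0.7     0.0207  0.4326]
moment [0.0423 0.0299 0.0333]
gripper_width 1.0013
0.0187
scene [[480.79356188   0.         256.98451367]
 [  0.         480.79356188 180.58146803]
 [  0.           0.           1.        ]] [[ 0.86568008 -0.5001346  -0.02152611]
 [-0.30638162 -0.49532712 -0.81288458]
 [ 0.39588924  0.7102932  -0.58202687]] [-0.35551103  0.29621106  0.74788498]
top [[486.18134614   0.         254.753812  ]
 [  0.         486.18134614 194.13518576]
 [  0.           0.           1.        ]] [[-0.01555792 -0.99945435 -0.02913664]
 [-0.98379747  0.02050646 -0.17810679]
 [ 0.17860709  0.02589358 -0.9835797 ]] [0.16671155 0.50460184 1.19377367]
```

View pics/scene0.png

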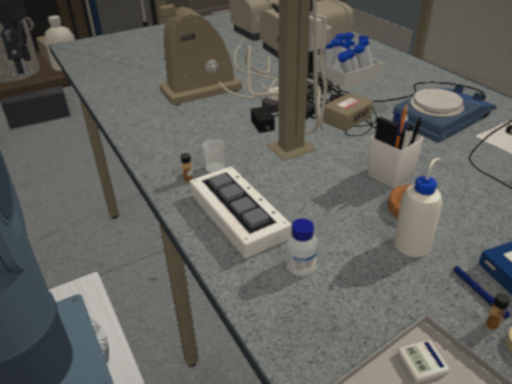

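View pics/top0.png

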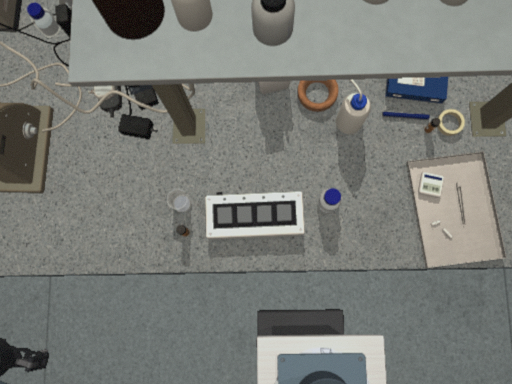

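Top view: white controller spans about (206-303, 193-238), with keys near (225,215), (245,214), (265,214) and (285,213). The vial is at (182,230), the beaker at (180,202) and the bottle at (331,200). A shelf lies beyond, at the top of the picture. Next I measure these.

```bash
cat > h.py <<'E'
import numpy as np,cv2
def ray(f,uv,z):
    K,R,t=f["mtx"],f["R"],f["t"]; c=-R.T@t
    d=R.T@np.linalg.inv(K)@np.array([uv[0],uv[1],1.]); return c+d*(z-c[2])/d[2]
def proj(f,X):
    p=f["mtx"]@(f["R"]@np.asarray(X)+f["t"]); return p[:2]/p[2]
E
python3 - <<'E'
from h import *
f=np.load("top0.npz");p=f["pixels"]
roi=p[185:245,195:315].copy()
cv2.imwrite("pics/crop.png",cv2.resize(roi[:,:,::-1],None,fx=6,fy=6,interpolation=cv2.INTER_CUBIC))
hsv=p.min(2)
m=((hsv>175)).astype(np.uint8);m[:185]=0;m[245:]=0;m[:,:195]=0;m[:,315:]=0
c=max(cv2.findContours(m,cv2.RETR_EXTERNAL,cv2.CHAIN_APPROX_NONE)[0],key=cv2.contourArea)
print("box",cv2.minAreaRect(c))
b=cv2.boxPoints(cv2.minAreaRect(c));w=np.array([ray(f,q,.045) for q in b]);print(w.round(4),w.mean(0),np.linalg.norm(w-np.roll(w,1,0),axis=1))
g=cv2.cvtColor(p,cv2.COLOR_RGB2GRAY)
print(g[214,200:310])
hull=np.zeros_like(m);cv2.fillConvexPoly(hull,cv2.convexHull(c),1)
for lo in(60,80):
  k=((g>lo)&(g<150)&(hull>0)).astype(np.uint8)
  k=cv2.erode(k,np.ones((3,3)))
  n,l,st,ce=cv2.connectedComponentsWithStats(k)
  for i in range(1,n):
    if st[i,4]>60: print(lo,st[i],ce[i],ray(f,ce[i],.057).round(4))
E
```

```text
box ((253.89340209960938, 214.04811096191406), (41.17848587036133, 97.51657104492188), 87.51044464111328)
[[0.5069 0.2872 0.045 ]
 [0.5128 0.0375 0.045 ]
 [0.4074 0.0364 0.045 ]
 [0.4012 0.2823 0.045 ]] [0.45708422 0.16084825 0.045     ] [0.10581813 0.24975138 0.10534732 0.24595288]
[122 128 116 112 113 122 195 217 217 219 218 221 188 108  46  37  37  75
 109 115 112 116 114 114 114 115 115 116 114 116 116  96  55  39  37  37
  46  92 115 115 114 113 114 113 116 115 113 114 116 115 115  83  49  41
  36  35  43  97 112 114 117 117 114 114 114 114 117 116 112 115 111  74
  43  35  37  34  42  98 112 112 115 114 113 114 114 113 113 114 113 114
 112  71  39  36  39  71 184 216 218 219 219 219 211 151 120 121 121 121
 120 123]
60 [277 205  14  15 194] [283.83505155 211.9742268 ] [0.4588 0.0849 0.057 ]
60 [238 207  13  15 192] [243.96875    213.96354167] [0.4557 0.1852 0.057 ]
60 [258 206  13  15 192] [263.96875    213.03645833] [0.4571 0.1348 0.057 ]
60 [218 208  14  15 194] [224.17010309 214.99484536] [0.4541 0.2352 0.057 ]
80 [278 205  12  15 169] [283.40828402 212.12426036] [0.4584 0.086  0.057 ]
80 [238 207  13  15 167] [243.88622754 213.78443114] [0.4562 0.1854 0.057 ]
80 [258 206  13  15 171] [263.56140351 213.28070175] [0.4565 0.1359 0.057 ]
80 [218 208  13  14 167] [224.38922156 214.5508982 ] [0.4552 0.2346 0.057 ]
```

View pics/crop.png

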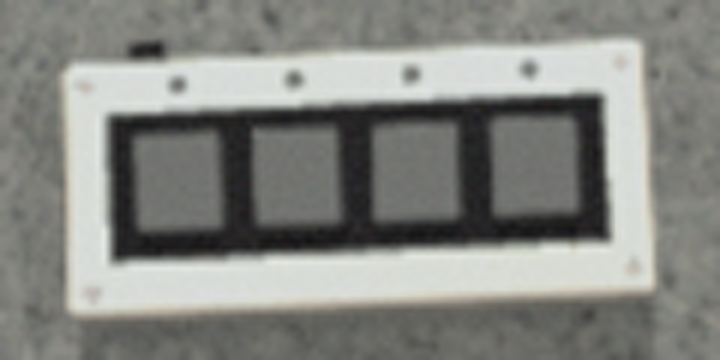

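Keys are 50 mm apart as specified: P1 (0.4545,0.235), P2 (0.456,0.185), P3 (0.457,0.135), P4 (0.4585,0.0855), with yaw about 1.5°. I'll shut the gripper and move above P1 with the jaws along x.

Emit:
send_rows --series "-4 -3.1 0 0 0 8 1; -8 -6.2 0 0 0 16 1; -12 -9.3 0 0 0 24 1; -16 -12.4 0 0 0 32 1; -20 -15.5 0 0 0 40 1; -24 -18.6 0 0 0 48 1; -28 -22 1 0 0 56 1; -32 -25.5 2 0 0 64 1; -36 -29 3 0 0 72 1; -38.4 -31.1 4 0 0 74.4 1" --squeeze 20

```text
time_s: 1.1
tool_pos: [0.4558, 0.233, 0.191]
eef_rot: [3.141, 0.001, 1.593]
contact_force: [-0.2, 2.3, -0.6]
gripper_width: 0.002
```

Run:
```python
from bench import env
import numpy as np
s=env.observe()
for k,v in s.items(): print(k,np.round(v,4))
```

```text
time_s 1.1
joint_pos [-0.8838  0.3721  0.4     1.9566 -0.188   0.8489 -0.3614]
qd [ 0.8174  0.2957  0.1675  0.0141 -0.2529 -0.2528  0.795 ]
joint_torque [ -4.8637 -44.9548   4.7667 -20.4502   0.4019   0.6387  -1.7863]
tool_pos [0.4558 0.233  0.191 ]
eef_rot [3.1411e+00 1.2000e-03 1.5929e+00]
contact_force [-0.219   2.3022 -0.6323]
moment [0.0325 0.066  0.034 ]
gripper_width 0.0024
```

Emit:
send_rows --series "0.2 -0.1 2 0 0 0 1; 0.2 -0.1 5 0 0 0 1; 0.2 -0.1 8 0 0 0 1; 0.2 -0.1 11 0 0 0 1; 0.2 -0.1 11 0 0 0 1; 0.2 -0.1 11 0 0 0 1; 0.2 -0.1 11 0 0 0 1"

```text
time_s: 1.8
tool_pos: [0.4558, 0.2353, 0.0824]
eef_rot: [3.139, 0.0, 1.593]
contact_force: [-0.2, -0.3, 0.4]
gripper_width: -0.004
```

Run:
```python
from bench import env
import numpy as np,cv2
from h import *
s=env.observe()
for k in("tool_pos","eef_rot","contact_force","qd"): print(k,np.round(s[k],4))
for n in("scene","top","wrist"):
    f=env.grab_frame(n); im=f["pixels"][:,:,::-1].copy()
    if n=="top": im=cv2.resize(im[150:260,160:360],None,fx=4,fy=4)
    if n=="scene": im=cv2.resize(im[100:300,150:350],None,fx=3,fy=3)
    cv2.imwrite(f"pics/{n}1.png",im)
s=env.observe();print(s["contact_force"])
```

```text
tool_pos [0.4558 0.2353 0.0824]
eef_rot [3.1392e+00 1.0000e-04 1.5927e+00]
contact_force [-0.2278 -0.2627  0.387 ]
qd [-0.0032 -0.0092 -0.0005  0.0001 -0.0051 -0.0045  0.0018]
[ 0.53097566  0.44173014 -0.73343238]
```

View pics/scene1.png

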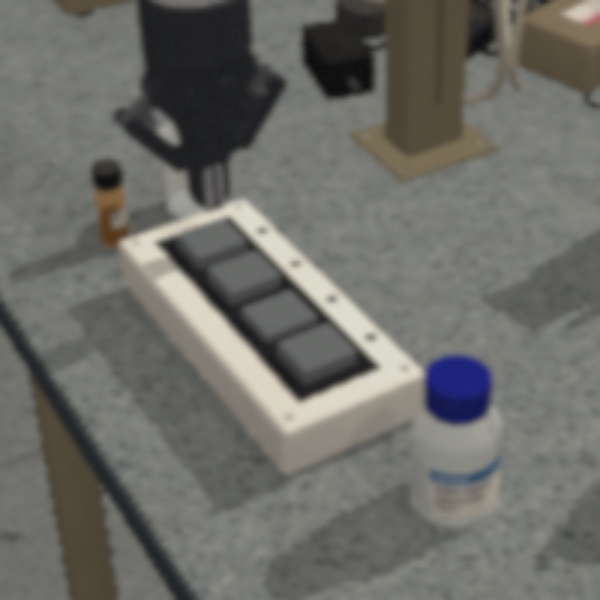

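View pics/wrist1.png

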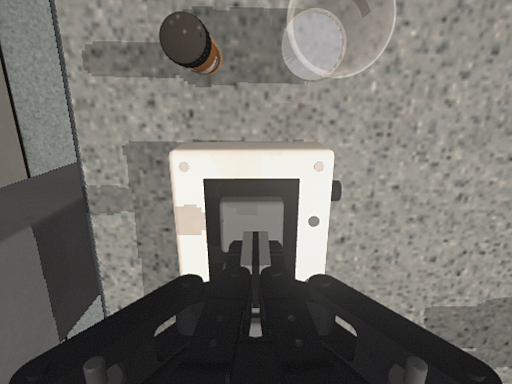

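Scene and wrist views: the shut fingertips (wrist (256,235)) hang over key 1, clear of everything. Now a light tap.

Emit:
send_rows --series "0 0 1 0 0 0 1; 0 0 2 0 0 0 1; 0 0 2.5 0 0 0 1; 0 0 2.6 0 0 0 1; 0 0 2.7 0 0 0 1; 0 0 2.7 0 0 0 1; 0 0 2.7 0 0 0 1; 0 0 2.7 0 0 0 1"

```text
time_s: 2.75
tool_pos: [0.4557, 0.2354, 0.0554]
eef_rot: [3.139, -0.0, 1.593]
contact_force: [-0.9, -0.7, 1.9]
gripper_width: -0.0
```

Emit:
send_rows --series "0 0 0.05 0 0 0 1; 0 0 0.1 0 0 0 1; 0 0 0.1 0 0 0 1; 0 0 0.1 0 0 0 1; 0 0 0.1 0 0 0 1"

```text
time_s: 3.25
tool_pos: [0.4558, 0.2354, 0.0545]
eef_rot: [3.139, -0.0, 1.593]
contact_force: [-1.4, -1.3, 2.4]
gripper_width: -0.0
```

```bash
cat > st.py <<'E'
from bench import env
import numpy as np
s=env.observe()
print(s["time_s"],np.round(s["tool_pos"],4),np.round(s["contact_force"],2))
E
python3 st.py
```

```text
3.25 [0.4558 0.2354 0.0545] [-1.43 -1.26  2.43]
```

Key 1 is springy: it was already in contact at 55.4 mm, and force rose about 0.5 N per mm. On to key 2.

Emit:
send_rows --series "0 0 -1 0 0 0 1; 0 0 -2.5 0 0 0 1; -2.5 0 -2.5 0 0 0 1; -5 0 -2.5 0 0 0 1; -5 0 -2.5 0 0 0 1; -5 0 -1.5 0 0 0 1; -5 0 -0.5 0 0 0 1; -5 0 -0.2 0 0 0 1; -5 0 -0.1 0 0 0 1; -5 0 -0.05 0 0 0 1"

```text
time_s: 4.25
tool_pos: [0.4565, 0.1862, 0.0547]
eef_rot: [3.14, -0.001, 1.594]
contact_force: [-1.8, 1.1, 3.1]
gripper_width: 0.004
```

Emit:
send_rows --series "0 0 0 0 0 0 1; 0 0 0 0 0 0 1; 0 0 0 0 0 0 1"

```text
time_s: 4.55
tool_pos: [0.4566, 0.1861, 0.0549]
eef_rot: [3.14, -0.001, 1.594]
contact_force: [-1.1, 0.5, 2.3]
gripper_width: 0.003
```

```bash
python3 st.py
```

```text
4.55 [0.4566 0.1861 0.0549] [-1.06  0.51  2.34]
```

Key 2 also pushes back at 54.9 mm with 2.3 N, so it is up. Key 3 next.

Emit:
send_rows --series "0 0 -1 0 0 0 1; 0 0 -2.5 0 0 0 1; -2.5 0 -2.5 0 0 0 1; -5 0 -2.5 0 0 0 1; -5 0 -2.5 0 0 0 1; -5 0 -1.5 0 0 0 1; -5 0 -0.5 0 0 0 1; -5 0 -0.2 0 0 0 1; -5 0 -0.1 0 0 0 1; -5 0 0 0 0 0 1"

```text
time_s: 5.55
tool_pos: [0.4576, 0.1365, 0.0546]
eef_rot: [3.14, -0.0, 1.595]
contact_force: [0.1, 0.0, 0.8]
gripper_width: 0.0
```

Emit:
send_rows --series "0 0 0 0 0 0 1; 0 0 0 0 0 0 1; 0 0 0 0 0 0 1"

```text
time_s: 5.85
tool_pos: [0.4577, 0.1366, 0.0547]
eef_rot: [3.14, -0.001, 1.595]
contact_force: [-0.1, -0.5, 0.6]
gripper_width: -0.002
```

```bash
python3 st.py
```

```text
5.85 [0.4577 0.1366 0.0547] [-0.1  -0.54  0.57]
```

Key 3 gives about zero force at 54.7 mm, so it is probably the low one. I'll check key 4 to confirm.

Emit:
send_rows --series "0 0 -1 0 0 0 1; 0 0 -2.5 0 0 0 1; -2.5 0 -2.5 0 0 0 1; -5 0 -2.5 0 0 0 1; -5 0 -2.5 0 0 0 1; -5 0 -1.5 0 0 0 1; -5 0 -0.5 0 0 0 1; -5 0 -0.2 0 0 0 1; -5 0 -0.1 0 0 0 1; -5 0 0 0 0 0 1"

```text
time_s: 6.85
tool_pos: [0.4585, 0.0872, 0.0545]
eef_rot: [3.141, -0.001, 1.596]
contact_force: [-1.3, 1.3, 3.0]
gripper_width: 0.001
```

Emit:
send_rows --series "0 0 0 0 0 0 1; 0 0 0 0 0 0 1; 0 0 0 0 0 0 1"

```text
time_s: 7.15
tool_pos: [0.4586, 0.0873, 0.0547]
eef_rot: [3.141, -0.001, 1.596]
contact_force: [-1.3, -0.6, 2.5]
gripper_width: 0.001
```

```bash
python3 st.py
```

```text
7.15 [0.4586 0.0873 0.0547] [-1.32 -0.59  2.53]
```

Key 4 is up at 2.5 N. Back to key 3 (aim 1 mm toward -y), touching it at its latched height first.

Emit:
send_rows --series "0 0 -1 0 0 0 1; 0 0 -2.5 0 0 0 1; 2.5 0 -2.5 0 0 0 1; 4.8 0 -2.5 0 0 0 1; 4.8 0 -2.5 0 0 0 1; 4.8 0 -1.5 0 0 0 1; 4.8 0 -0.3 0 0 0 1; 4.8 0 0 0 0 0 1; 4.8 0 0.1 0 0 0 1; 4.8 0 0.2 0 0 0 1"

```text
time_s: 8.15
tool_pos: [0.4568, 0.1342, 0.0524]
eef_rot: [-3.141, -0.0, 1.594]
contact_force: [-2.9, -1.7, 4.5]
gripper_width: -0.002
```

Emit:
send_rows --series "0 0 0.05 0 0 0 1; 0 0 0.05 0 0 0 1; 0 0 0.05 0 0 0 1; 0 0 0.05 0 0 0 1"

```text
time_s: 8.55
tool_pos: [0.4568, 0.1343, 0.0521]
eef_rot: [-3.141, -0.0, 1.594]
contact_force: [-2.4, -0.0, 3.0]
gripper_width: 0.002
```

```bash
python3 st.py
```

```text
8.55 [0.4568 0.1343 0.0521] [-2.38 -0.04  2.98]
```

Key 3 is confirmed latched: free at 54.7 mm, firm near 52–53 mm. Press it to its stop.

Emit:
send_rows --series "0 0 0.1 0 0 0 1; 0 0 0.2 0 0 0 1; 0 0 0.3 0 0 0 1; 0 0 0.4 0 0 0 1; 0 0 0.45 0 0 0 1; 0 0 0.45 0 0 0 1; 0 0 0.45 0 0 0 1; 0 0 0.45 0 0 0 1"

```text
time_s: 9.35
tool_pos: [0.4569, 0.1342, 0.048]
eef_rot: [-3.141, -0.001, 1.594]
contact_force: [-3.0, -0.3, 11.1]
gripper_width: -0.003
```

It's at the stop (48 mm, 11 N). Release, then a light tap to check it has sprung up.

Emit:
send_rows --series "0 0 0 0 0 0 1; 0 0 -0.5 0 0 0 1; 0 0 -1.5 0 0 0 1; 0 0 -2.5 0 0 0 1; 0 0 -2.5 0 0 0 1; 0 0 -2.5 0 0 0 1; 0 0 -1.5 0 0 0 1; 0 0 -0.9 0 0 0 1; 0 0 -0.7 0 0 0 1; 0 0 -0.65 0 0 0 1"

```text
time_s: 10.35
tool_pos: [0.4564, 0.1341, 0.0539]
eef_rot: [-3.14, -0.0, 1.594]
contact_force: [-0.3, 1.3, 3.0]
gripper_width: -0.001
```

Emit:
send_rows --series "0 0 0 0 0 0 1; 0 0 0 0 0 0 1; 0 0 0 0 0 0 1"

```text
time_s: 10.65
tool_pos: [0.4564, 0.1341, 0.054]
eef_rot: [-3.14, -0.0, 1.594]
contact_force: [-1.3, -0.2, 3.4]
gripper_width: -0.001
```

```bash
python3 st.py
```

```text
10.65 [0.4564 0.1341 0.054 ] [-1.33 -0.18  3.39]
```

Key 3 now pushes back about 3 N at 54 mm, so it is up. Retract clear and look.

Emit:
send_rows --series "0 0 -1 0 0 0 1; 0 0 -4 0 0 0 1; 0 0 -8 0 0 0 1; 0 0 -12 0 0 0 1; 0 0 -15 0 0 0 1; 0 0 -15 0 0 0 1; 0 0 -15 0 0 0 1; 0 0 -15 0 0 0 1"

```text
time_s: 11.45
tool_pos: [0.4557, 0.1338, 0.2032]
eef_rot: [-3.138, 0.0, 1.594]
contact_force: [0.5, -0.8, -0.2]
gripper_width: -0.001
```

```bash
python3 st.py
python3 - <<'E'
from bench import env
import cv2,numpy as np
a=np.load("scene0.npz")["pixels"][140:280,160:340,::-1]
b=env.grab_frame("scene")["pixels"][140:280,160:340,::-1]
cv2.imwrite("pics/end.png",cv2.resize(np.vstack([a,b]),None,fx=2,fy=2))
E
```

```text
11.45 [0.4557 0.1338 0.2032] [ 0.47 -0.81 -0.15]
```

View pics/end.png

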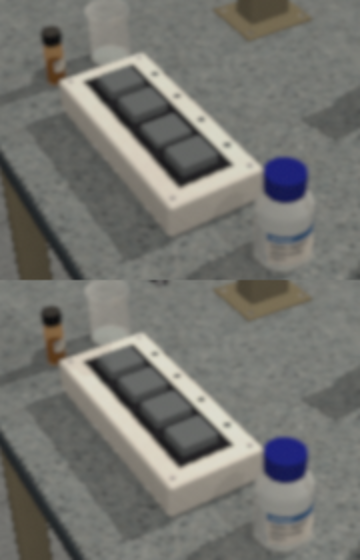

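Before and after (top and bottom): the vial (52,55), beaker (108,30) and bottle (285,215) have not moved, and all four keys are level.

```bash
python3 -c "
from bench import env
print(env.job_done())"
```

```text
the job is handed in; nothing more can be done
None
```

The latched key was key 3, third from the left. I pressed it to its stop, let go, and it sprang back up; the job was handed in at about 11.5 s.

- **Finding it:** Light taps at about 54.5–55 mm above the worktop gave 2.3–2.5 N on keys 1, 2 and 4, which is springy. Key 3 gave about 0.6 N there, within the sensor noise, and only became firm near 52–53 mm.
- **Pressing it:** I pushed it down to 48.0 mm, 9 mm below the up level, at 11 N, then let go.
- **Last checks:** A light re-tap on key 3 gave about 3 N at 54 mm, so it is up. The arm is clear at z = 0.20 m. The vial, bottle and beaker look unmoved in the before/after scene view.

The other keys were pressed only about 2.5 mm, at 3.1 N at most as read at the end of each move. None of the checks failed or disagreed.

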